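Match the dust extractor's speed selector to the sander's and start it

TASK

Get the dust extractor running at the sander's setting: with a fingertip, push the selector on the extractor's control (the larger box, with the button) round, click by click, to the same position that the selector on the sander's control (the smaller box) already shows, and then press the start button on the extractor's box fully down and let it come back out. Do not grip the selector, push gently, do not press start before the setting is right, and leave the sander's selector and everything else on the bench as it is.

Things in the scene. Friction and masses are not known exactly. Their poses are not given: they have to be found in the camera images.
- extractor_dial (a joint): selector of the dust extractor: angle in rad, 0 = position 1 (pointer leftmost, 100 deg anticlockwise, seen from above, of its box's +x axis), growing clockwise seen from above. Six detents 0.698 rad (40 deg) apart: position n at (n-1)*0.698, position 6 at 3.491; stops just past both ends. The one to turn; starts at position 1 to 3. Pushed half a pitch (about 0.12 N m, 4 N at 33 mm) it snaps by itself into the next
- sander_dial (a joint): selector of the sander: angle in rad, 0 = position 1 (pointer leftmost, 100 deg anticlockwise, seen from above, of its box's +x axis), growing clockwise seen from above. Six detents 0.698 rad (40 deg) apart: position n at (n-1)*0.698, position 6 at 3.491; stops just past both ends. It shows the setting wanted, one of positions 4 to 6; not to be turned
- extractor_dial_axis (a point): point on the axis of the extractor's selector, 20 mm above the box top; its x axis turns with the pointer. The selector: black disc 52 mm across, 9 mm high, with a raised pointer wing 12 mm thick, from 7 to 33 mm above the box top, from 20 mm behind the axis to 46 mm in front (pointing end, white line on top). Around it white bars on the box grow longer from position 1 to 6
- extractor_dial_tip (a point): pointing end of the extractor's selector, 46 mm from its axis, 20 mm above the box top
- sander_dial_tip (a point): pointing end of the sander's selector, which is the same as the extractor's and has the same white bars; 46 mm from its axis, 20 mm above the box top
- extractor_box: the dust extractor's control: grey box fixed to the bench, 150 x 250 mm, flat top 70 mm above the bench, with a selector and a push button. Origin under its centre, z up; the selector's axis is 50 mm to +y of the centre, the button 80 mm to -y. It stands left or right of the robot's midline, turned up to 0.4 rad
- sander_box: the sander's control: smaller grey box fixed to the bench, 150 x 150 mm, flat top 70 mm above the bench, with only a selector in its centre. Origin under its centre; on the other side of the midline from the extractor's box
- start_button (a joint): black round start button, 36 mm across, in a dark housing on the extractor's box; value in m, 0 = out, 0.006 = fully down, pressed straight down against a spring (5 N at the bottom), springs back when released
- start_button_top (a point): centre of the start button's top face
- glue: white glue bottle, 48 mm across, 100 mm tall, standing upright, between the two control boxes; origin at the underside. To be left where it is
- tape: yellow tape measure, 62 x 30 x 62 mm tall, between the two control boxes; origin at the underside. To be left where it is
- offcut: wood offcut, 50 x 130 x 40 mm tall, beyond the boxes; origin at the underside. To be left where it is
- discs: stack of sanding discs, a flat brown ring 110 mm across, 14 mm thick; origin at the underside. To be left where it is
- grinder: yellow and silver angle grinder lying on the bench, about 270 mm long with the disc upward at 77 mm height; origin near the gear head. To be left where it is
- screwdriver: screwdriver lying flat; origin at the underside. To be left where it is
- mug: white mug, 76 mm across, 90 mm tall; origin at the underside. To be left where it is
Things that resemble listed ones, but are neither listed nor needed, are in the scene too. Leave any purple look-alike of the sander_box alone.

How it is judged:
On the way, in this order (a step that is already met when the one before it is completed fails the run):
1. the extractor's selector stands at the same position as the sander's (((value of joint extractor_dial between 1.954 and 2.234 rad and value of joint sander_dial between 1.954 and 2.234 rad) or (value of joint extractor_dial between 2.653 and 2.933 rad and value of joint sander_dial between 2.653 and 2.933 rad) or (value of joint extractor_dial between 3.351 and 3.631 rad and value of joint sander_dial between 3.351 and 3.631 rad))), for 0.3 s.
2. the start button is pressed down, the selector still at its setting (value of joint start_button above 0.0045 m and ((value of joint extractor_dial between 1.954 and 2.234 rad and value of joint sander_dial between 1.954 and 2.234 rad) or (value of joint extractor_dial between 2.653 and 2.933 rad and value of joint sander_dial between 2.653 and 2.933 rad) or (value of joint extractor_dial between 3.351 and 3.631 rad and value of joint sander_dial between 3.351 and 3.631 rad))), for 0.05 s.
At the end, for the whole second after the job is handed in: the extractor's selector rests within 8 degrees (0.14 rad) of the same detent as the sander's (position 4, 5 or 6), the start button having been pressed at least 4.5 mm down after that and now being out again (within 1.5 mm) (((value of joint extractor_dial between 1.954 and 2.234 rad and value of joint sander_dial between 1.954 and 2.234 rad) or (value of joint extractor_dial between 2.653 and 2.933 rad and value of joint sander_dial between 2.653 and 2.933 rad) or (value of joint extractor_dial between 3.351 and 3.631 rad and value of joint sander_dial between 3.351 and 3.631 rad)) and value of joint start_button below 0.0015 m and velocity of joint extractor_dial between -0.05 and 0.05 rad/s); the robot touches nothing.
It fails at once if the start button is pressed while the extractor's selector is not at the sander's setting (value of joint start_button above 0.003 m and not ((value of joint extractor_dial between 1.954 and 2.234 rad and value of joint sander_dial between 1.954 and 2.234 rad) or (value of joint extractor_dial between 2.653 and 2.933 rad and value of joint sander_dial between 2.653 and 2.933 rad) or (value of joint extractor_dial between 3.351 and 3.631 rad and value of joint sander_dial between 3.351 and 3.631 rad))).
It fails at once if the sander's selector is turned (distance of sander_dial_tip from where it was at the start of the episode above 0.008 m).
It fails at once if the selector is pushed or gripped harder than 30 N (contact force between the fingers and extractor_dial above 30 N).
It fails at once if the start button is pushed harder than 40 N (contact force between the fingers and start_button above 40 N).
It fails at once if a bystander on the bench is shoved or lifted more than 20 mm (distance of any of glue, tape, offcut, discs, grinder, screwdriver, mug from where it was at the start of the episode above 0.02 m).
It also fails if it takes over 64 s, if anything falls off the work surface, if the arm or the gripper's body presses on something with over 40 N, if the wrist force passes 120 N, or if a joint passes its speed limit or range.

ROBOT

A 6-joint arm with a two-finger parallel gripper is mounted at the origin on the work surface. World frame = base frame: x ahead of the robot, y to its left, z up, the work surface at z = 0. Lengths are in m, angles in rad, forces in N, time in s.
With the tool pointing down it reaches from about 0.35 to 0.775 m from the base axis. Payload 5.5 kg.
Tool frame: the origin (TCP) lies at the centre of the arm's flange, where the gripper is bolted on; the fingertips stand 173 mm ahead of it and the grasp point (between the pads) lies 155 mm ahead of it; z points along the fingers, y is the line along which they close (so a half turn about z gives the same grasp; the last joint's range is limited). The gripper opens to 85 mm and grips with 20 to 120 N. Pads are 22 mm wide; open, the fingers measure 114 mm over their backs; the gripper's body (76 mm by 85 mm) begins 54 mm behind the grasp point. The pads swing forward as they close: fully open they stand 13 mm farther back than shut.
Start: joints at [1.065, 0.313, 0.046, 1.304, 0, 1.431], TCP at [0.206, 0.537, 0.405] pointing down, gripper open.
Joint ranges: [-2.76, 2.76], [-0.86, 1.69], [-1.03, 1.26], [-2.2, 2.34], [-1.47, 1.5], [-3.14, 3.14]. Speed limits (rad/s): [2.57, 2.57, 3.14, 3.14, 3.14, 3.14].

INTERFACE

Orientations are given as a unit quaternion [x, y, z, w].
In Python, from station import r gives the robot as it stands.
- The arm moves only by the tool send_rows, never from a script. Its arguments are lists of equal length, an entry for each row: "grip": the gripper's target within -1 to 1 (shut at 1, half-way at 0, fully open at -1); "dp": the shift along the tool's x, y, z in cm, a list of three; "turn": the turn about the tool's z in rad. In form: {"grip": [grip, ...], "dp": [[tx, ty, tz], ...], "turn": [turn, ...]}. A call has exactly 10 rows; each row shifts and turns the commanded pose from where the row before left it, along the tool's axes as they then stand; what a row does not reach is not made up. A row lasts 1/12 s, in which the tool goes at most 41.7 mm and 7.16 degrees, less where a joint would pass 70% of its speed; a pose out of reach is approached as far as the arm can. A call is refused whole if a number of a shift passes 4.17 or a number of a turn 0.125, either way. A call with a gripper value outside its range is refused whole. The fingers move at their own pace and stop on an object; "force" is the grip in N (left out, the last holds). Time passes only in rows, so rows that do not move let the fingers close, or fill a call up. It gives the time, the measured TCP pose, the force, the opening and the grip force at its end, in the units of the state.
- r.get_state(): the state, without advancing time (a new reading comes with each control period).
- r.read_camera(name): name is "scene" or "side" or "wrist"; returns a dict with "image" (384x512x3 uint8, red, green, blue), "fx", "fy", "cx", "cy" (pixels), "rvec" (rotation vector, rad) and "tvec" (3), from world to camera coordinates, as OpenCV has them. Camera axes: x right, y down, z forward; pixel columns grow to the right and rows downward; lengths in m; the calibration is good to about 2 mm. A picture is of the moment at which its call begins. There is no depth.
- r.finish_job(): hands the job in; it is judged then, once.
Trained networks look in a picture, given as the dict that the camera call returned (one of the last four; its "shot" number tells which), for a name from the list of things; names that differ only in an ending like _2 or _b are one class to them, and where a whole thing is asked for, a point or a joint stands for the part that bears it (a point fixed in the world has none). Each returns a list of dicts, best first, with "confidence" (0 to 1); they miss things now and then, are a little off and sometimes report something else, mostly with a low value. They report only what shows in the picture. A call takes as long as a camera call. They do not tell look-alikes from the thing itself.
- r.cut_out(target, picture): "mask" (384x512 bool, what is visible of it) and "box" ([left, top, width, height] in pixels, round what is visible of it).
The state is a dict: "time_s": time; "joint_pos": joint angles; "qvel": joint speeds; "joint_torque": joint torques, N m; "eef_pos": TCP position; "eef_rot": TCP orientation; "wrist_force": force on the tool from outside, world axes, zero at the start; "wrist_torque": the same for the moment, N m; "finger_gap": finger opening in m; "finger_force": force on a finger pad.
Only numpy, scipy, OpenCV 4.12 (cv2) and the standard library are available. Lean on these libraries where they do the work, as an engineer would, in place of code of your own. Each camera call takes 0.05 s, during which the arm holds its last target. There are 200 camera calls.

## Working session

There is one attempt and no reset: what is moved stays moved. The work goes in short steps, Python scripts to look and compute and a tool call to move; the robot and the scene stay as the last step left them, time stands still between calls to the robot, and variables do not carry over. Pictures are saved under pics/ and viewed, at most 10 in all, crops included, and the job is handed in when it is done.

Besides the shell and the picture viewer there is one more tool, called after "Request:" by a JSON object that holds its "api" and its "payload". send_rows: Moves the arm, as the interface text tells. Its arguments: {"type":"object","properties":{"grip":{"type":"array","items":{"type":"number"}},"dp":{"type":"array","items":{"type":"array","items":{"type":"number"}}},"turn":{"type":"array","items":{"type":"number"}},"force":{"type":"number"}},"required":["grip","dp","turn"]}

```bash
mkdir -p pics; cat > h.py <<'E'
import numpy as np, cv2
from station import r
def cam(n): return r.read_camera(n)
def ray(p,u,v):
    R=cv2.Rodrigues(np.array(p["rvec"],float))[0]; t=np.array(p["tvec"],float).ravel()
    d=R.T@np.array([(u-p["cx"])/p["fx"],(v-p["cy"])/p["fy"],1]); return -R.T@t,d
def atz(p,u,v,z):
    o,d=ray(p,u,v); return o+d*(z-o[2])/d[2]
def proj(p,P):
    return cv2.projectPoints(np.array(P,float).reshape(-1,3),np.array(p["rvec"],float),np.array(p["tvec"],float),np.array([[p["fx"],0,p["cx"]],[0,p["fy"],p["cy"]],[0,0,1.]]),None)[0].reshape(-1,2)
def save(p,n,s=1.5,crop=None):
    im=p["image"][:,:,::-1]
    if crop: a,b,w,h=crop; im=im[b:b+h,a:a+w]
    cv2.imwrite("pics/"+n,cv2.resize(im,None,fx=s,fy=s,interpolation=cv2.INTER_CUBIC))
E
python3 - <<'E'
from h import *
s=r.get_state(); print(s["time_s"],s["eef_pos"],s["eef_rot"])
ims=[]
for n in ["scene","side"]:
    p=cam(n); ims.append(p); print(n,p["shot"],ray(p,256,192))
    for t in ["extractor_box","sander_box","extractor_dial","sander_dial","start_button"]:
        for q in r.cut_out(t,p)[:3]:
            m=q["mask"]; v,u=np.nonzero(m); z=.07 if 'box' in t else .08
            print(n,t,round(q["confidence"],2),q["box"],[round(u.mean()),round(v.mean())],atz(p,u.mean(),v.mean(),z).round(3))
    save(p,n+"0.png")
E
```

```text
0.0 [0.20559032 0.53677637 0.40380688] [ 1.81884479e-01  9.83319474e-01 -8.75349632e-04 -2.85314505e-04]
scene 1 (array([ 0.90541978, -0.59698739,  0.80057175]), array([-0.34517175,  0.6316779 , -0.69423671]))
scene extractor_box 0.6 [122.7, 217.5, 113.7, 119.9] [181, 275] [ 0.527 -0.255  0.07 ]
scene sander_box 0.83 [259.0, 143.8, 54.8, 45.8] [285, 167] [0.565 0.208 0.07 ]
scene sander_box 0.75 [317.0, 109.2, 55.3, 41.3] [343, 131] [0.652 0.477 0.07 ]
scene sander_box 0.6 [246.3, 253.1, 99.0, 115.7] [278, 324] [ 0.773 -0.252  0.07 ]
scene extractor_dial 0.69 [180.7, 231.4, 29.8, 21.7] [197, 244] [ 0.511 -0.17   0.08 ]
scene sander_dial 0.79 [278.1, 147.7, 22.7, 14.6] [288, 155] [0.553 0.254 0.08 ]
scene sander_dial 0.59 [337.7, 108.8, 13.7, 15.1] [343, 118] [0.631 0.535 0.08 ]
scene start_button 0.79 [150.7, 276.7, 19.6, 14.8] [161, 285] [ 0.509 -0.303  0.08 ]
side 2 (array([ 0.09969034, -0.64378652,  1.09272728]), array([ 0.34198621,  0.55176929, -0.7606618 ]))
side extractor_box 0.55 [253.6, 238.2, 98.4, 106.2] [301, 287] [ 0.495 -0.249  0.07 ]
side sander_box 0.7 [199.1, 144.5, 60.8, 57.8] [231, 171] [0.532 0.217 0.07 ]
side sander_box 0.69 [162.3, 120.2, 23.2, 27.7] [173, 133] [0.441 0.481 0.07 ]
side extractor_dial 0.53 [284.1, 243.0, 19.4, 29.5] [290, 262] [ 0.509 -0.174  0.08 ]
side sander_dial 0.6 [223.0, 151.3, 20.1, 20.8] [232, 160] [0.557 0.249 0.08 ]
side sander_dial 0.54 [204.2, 99.7, 17.6, 15.4] [214, 106] [0.633 0.537 0.08 ]
side sander_dial 0.19 [160.5, 119.2, 24.1, 31.2] [173, 134] [0.438 0.469 0.08 ]
side start_button 0.49 [313.6, 291.7, 15.3, 16.5] [320, 299] [ 0.515 -0.306  0.08 ]
side start_button 0.42 [228.0, 225.1, 22.8, 21.8] [240, 236] [ 0.431 -0.03   0.08 ]
```

View pics/scene0.png

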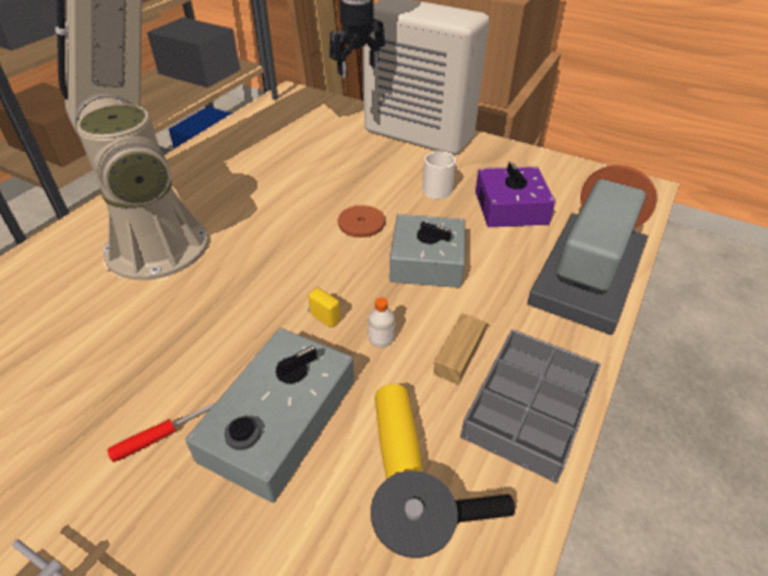

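View pics/side0.png

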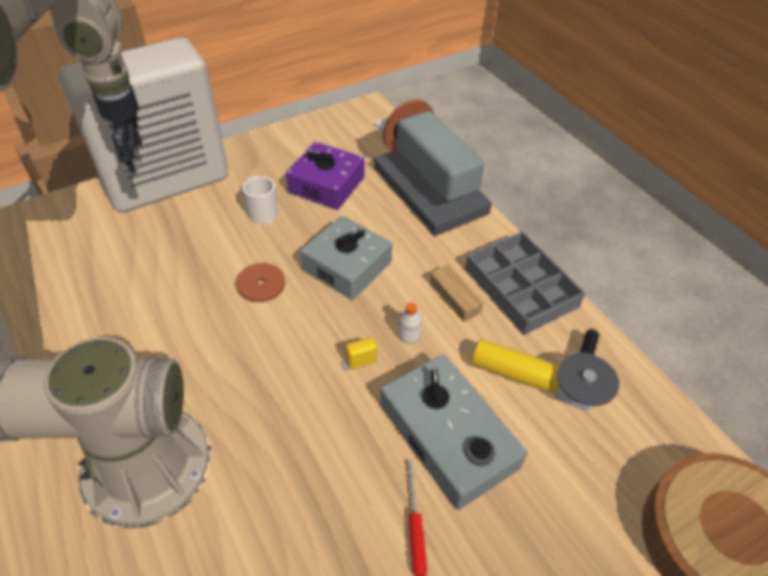

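The extractor's box is the large grey one with the button, at about (273,410) in the enlarged scene view. The sander's box is the small grey one at (428,250). The purple box at (515,195) is the look-alike, so I'll leave it alone. Next I'll check the wrist camera's geometry and enlarge the two dials.

```bash
python3 - <<'E'
from h import *
p=cam("wrist"); o,d=ray(p,256,192); print(o,d,p["fx"]); print(ray(p,256,0)[1], atz(p,0,192,.08),atz(p,512,192,.08),atz(p,256,0,.08),atz(p,256,384,.08))
s=cam("scene"); q=cam("side")
f=lambda p,c:cv2.resize(p["image"][c[1]:c[1]+c[3],c[0]:c[0]+c[2],::-1],(400,300),interpolation=cv2.INTER_CUBIC)
im=np.vstack([np.hstack([f(s,(246,135,80,60)),f(s,(160,215,80,60))]),np.hstack([f(q,(195,140,80,60)),f(q,(255,235,80,60))])])
cv2.imwrite("pics/crop1.png",im)
E
```

```text
[0.13122363 0.5656334  0.37453151] [ 0.28530155 -0.11276183 -0.95178898] 345.4204702178481
[-0.20830377  0.07715876 -1.12280605] [0.13720897 0.31683669 0.08      ] [0.30192061 0.74492485 0.08      ] [0.07658194 0.58587348 0.08      ] [0.42505159 0.45145214 0.08      ]
```

View pics/crop1.png

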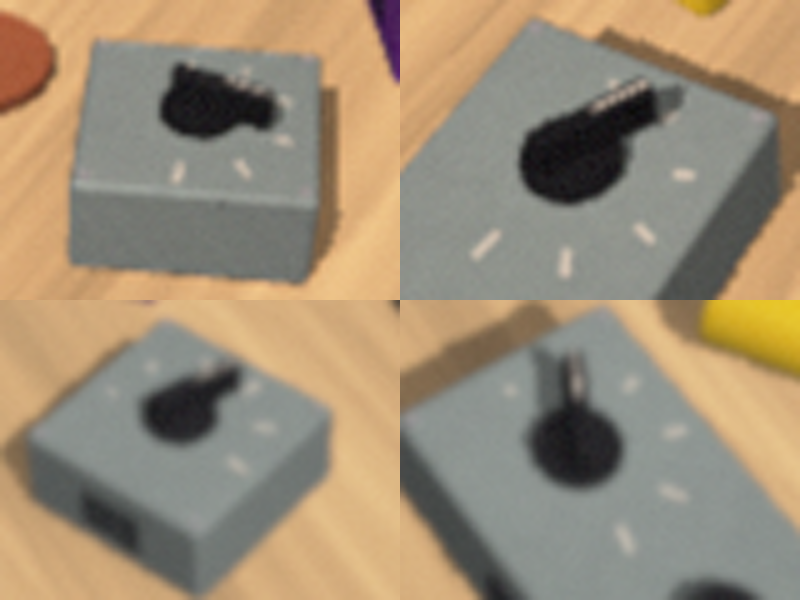

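In the crops the extractor points at bar 2 (one bar before it, four after). The sander seems to point at bar 4. I'll check that from the wrist camera, flying over the sander's box with the fingers shut.

Request:
{"api": "send_rows", "payload": {"grip": [1,1,1,1,1,1,1,1,1,1], "dp": [[-4,-1.3,0],[-4,-1.3,0],[-4,-1.3,0],[-4,-1.3,0],[-4,-1.3,0],[-4,-1.3,0],[-4,-1.3,0],[-4,-1.3,0],[-4,-1.3,0],[-3,-1.3,0]], "turn": [0,0,0,0,0,0,0,0,0,0]}}

```text
time_s: 1.58
eef_pos: [0.523, 0.2762, 0.4047]
eef_rot: [0.183, 0.983, 0.0, 0.001]
wrist_force: [1.4, 0.8, -0.2]
finger_gap: 0.0001
finger_force: 0.0
```

```bash
python3 - <<'E'
from h import *
print(r.get_state()["eef_pos"])
p=cam("wrist"); save(p,"w1.png"); np.save("w1.npy",p,allow_pickle=True)
for t in ["sander_box","sander_dial"]:
  for q in r.cut_out(t,p)[:2]: print(t,q["confidence"],q["box"])
E
```

```text
[0.52296839 0.27621742 0.40468518]
sander_box 0.95 [129.0, 85.8, 221.8, 196.6]
sander_box 0.83 [412.3, 76.6, 99.7, 182.1]
sander_dial 0.87 [209.8, 180.6, 57.9, 65.5]
```

View pics/w1.png

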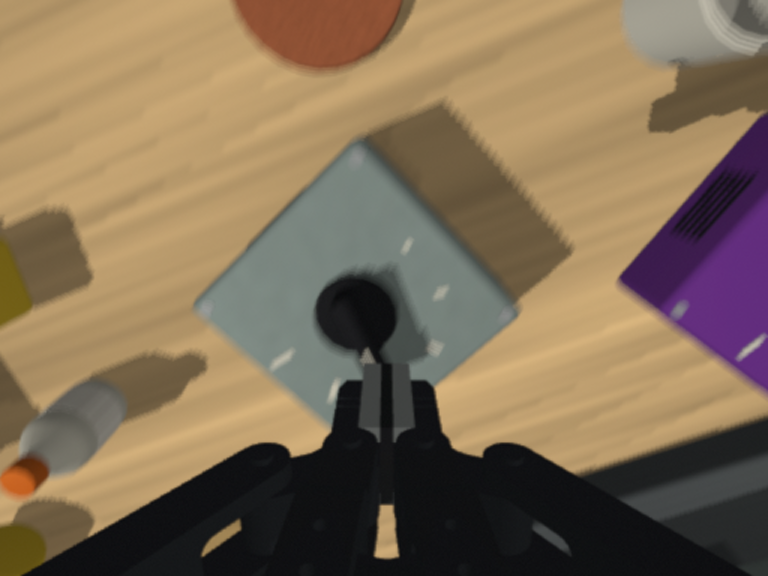

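The wrist view shows sander bars 1, 2, 3, 5 and 6 at (407,245), (440,292), (435,347), (335,392) and (282,358). The pointer covers the gap at bar 4. I'll check this numerically in the side and scene pictures, for the extractor too.

```bash
python3 - <<'E'
from h import *
p=np.load("w1.npy",allow_pickle=True).item()
C=[atz(p,u/1.5,v/1.5,.07) for u,v in [(358,143),(197,307),(515,313)]]
print(np.round(C,3)); c=(C[1]+C[2])/2; 
e=C[2]-C[0]; f=C[1]-C[0]; print("sander c",c.round(3),np.linalg.norm(e),np.linalg.norm(f),np.degrees(np.arctan2(e[1],e[0])),np.degrees(np.arctan2(f[1],f[0])))
t=[atz(p,u/1.5,v/1.5,.07)-c for u,v in [(407,245),(440,292),(435,347),(335,392),(282,358)]]
print("ticks",[round(np.degrees(np.arctan2(a[1],a[0]))) for a in t])
def ang(p,u,v,c,z):
    a=atz(p,u,v,z)-c; return np.degrees(np.arctan2(a[1],a[0])).round(1), np.hypot(a[0],a[1]).round(3)
print("w line start",ang(p,367/1.5,355/1.5,c,.103))
s=cam("scene"); q=cam("side")
print("sander tip scene",ang(s,246+272/5,135+108/5,c,.1),"side",ang(q,195+237/5,140+72/5,c,.103))
# extractor ticks: side crop and scene crop
T=[(q,255+x/5,235+y/5) for x,y in [(110,90),(230,83),(275,132),(272,192),(225,240)]]
X=np.array([atz(*a,.07) for a in T]); 
from scipy.optimize import least_squares
k=np.radians([100,20,-20,-60,-100])
def res(w): return np.r_[ [np.angle(np.exp(1j*(np.arctan2(x[1]-w[1],x[0]-w[0])-w[2]-a))) for x,a in zip(X,k)], [ (np.hypot(x[1]-w[1],x[0]-w[0])-w[3])*5 for x in X]]
S=least_squares(res,[.51,-.18,0,.055]); print("extr fit",S.x.round(3),np.degrees(S.x[2]),S.cost)
c2=np.r_[S.x[:2],.07]
Sc=np.array([atz(s,160+x/5,215+y/5,.07) for x,y in [(285,175),(245,233),(165,262),(85,243)]])
print("scene ticks",[round(np.degrees(np.arctan2(*(a-c2)[1::-1]))) for a in Sc])
print("extr tip scene",ang(s,160+270/5,215+88/5,c2,.103),"side",ang(q,255+175/5,235+55/5,c2,.103))
for n,pp in (("scene",s),("side",q)):
  g=r.cut_out("start_button",pp)[0]; b=g["box"]; print(n,atz(pp,b[0]+b[2]/2,b[1]+b[3]/2,.085).round(3))
E
```

```text
[[0.454 0.286 0.07 ]
 [0.51  0.155 0.07 ]
 [0.585 0.339 0.07 ]]
sander c [0.547 0.247 0.07 ] 0.14119153449473437 0.14206945633717585 22.16805607616485 -67.112062887571
ticks [122, 82, 42, -36, -77]
w line start (np.float64(5.3), np.float64(0.017))
sander tip scene (np.float64(-8.2), np.float64(0.051)) side (np.float64(-13.5), np.float64(0.042))
extr fit [ 0.508 -0.178  0.046  0.056] 2.6633137658556176 0.00044312861467609127
scene ticks [24, -16, -57, -98]
extr tip scene (np.float64(53.3), np.float64(0.053)) side (np.float64(61.8), np.float64(0.041))Traceback (most recent call last):
  File "<stdin>", line 25, in <module>
IndexError: list index out of range
```

Both views agree: the sander is at 4 (its bar 4 lies at about 3°, the pointer between -13° and 5°) and the extractor is at 2. That means two clicks clockwise. I'll move over the extractor.

Request:
{"api": "send_rows", "payload": {"grip": [1,1,1,1,1,1,1,1,1,1], "dp": [[-1.5,-3.7,0],[-1.5,-3.7,0],[-1.5,-3.7,0],[-1.5,-3.7,0],[-1.5,-3.7,0],[-1.5,-3.7,0],[-1.5,-3.7,0],[-1.5,-3.7,0],[-1.5,-3.7,0],[-1.5,-3.7,0]], "turn": [0,0,0,0,0,0,0,0,0,0]}}

```text
time_s: 2.72
eef_pos: [0.5279, -0.1208, 0.4052]
eef_rot: [0.18, 0.984, 0.0, 0.0]
wrist_force: [0.5, 1.0, 0.5]
finger_gap: -0.0002
finger_force: 0.0
```

Request:
{"api": "send_rows", "payload": {"grip": [1,1,1,1,1,1,1,1,1,1], "dp": [[-1.1,-2.7,0.5],[-1.1,-2.7,0.5],[-1.1,-2.7,0.5],[-1.1,-2.7,0.5],[0,0,0],[0,0,0],[0,0,0],[0,0,0],[0,0,0],[0,0,0]], "turn": [0,0,0,0,0.05,0.05,0,0,0,0]}}

```text
time_s: 3.55
eef_pos: [0.531, -0.2364, 0.385]
eef_rot: [0.23, 0.973, -0.0, 0.0]
wrist_force: [-1.4, 0.0, 0.0]
finger_gap: 0.0003
finger_force: 0.0
```

```bash
python3 - <<'E'
from h import *
s=r.get_state(); print(s["time_s"],s["eef_pos"],s["eef_rot"],s["joint_pos"])
p=cam("wrist"); save(p,"w2.png"); np.save("w2.npy",p,allow_pickle=True)
for t in ["extractor_box","extractor_dial","start_button"]:
  for q in r.cut_out(t,p)[:2]: print(t,q["confidence"],q["box"])
E
```

```text
3.55 [ 0.53102578 -0.23639731  0.38499858] [ 2.29587560e-01  9.73287988e-01 -1.40210176e-05  2.09136586e-04] [-5.56922990e-01  3.31098878e-01  2.28980897e-02  1.26219024e+00
  1.07093305e-04 -9.36151545e-02]
extractor_box 0.72 [86.0, 0.0, 339.0, 276.9]
extractor_dial 0.57 [280.0, 86.7, 100.0, 65.9]
start_button 0.9 [148.5, 175.3, 47.5, 46.5]
```

View pics/w2.png

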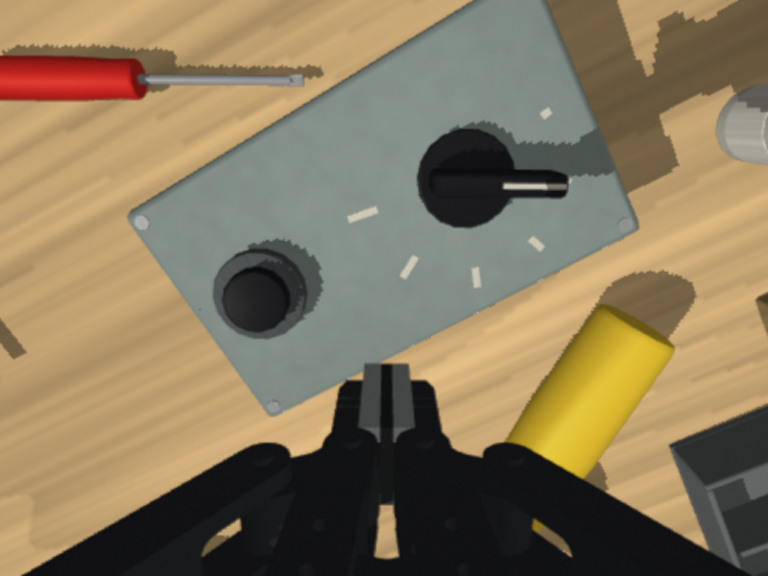

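This view shows the extractor dial at (467,178) with its pointer at (568,183), over bar 2. Bars 1, 3, 4, 5 and 6 are at (545,113), (536,243), (476,277), (409,267) and (363,214), and the button is at (257,298). I'll fit the pose from those.

```bash
python3 - <<'E'
from h import *
from scipy.optimize import least_squares
p=np.load("w2.npy",allow_pickle=True).item()
X=np.array([atz(p,u/1.5,v/1.5,.07) for u,v in [(545,113),(536,243),(476,277),(409,267),(363,214)]])
k=np.radians([100,20,-20,-60,-100])
def res(w): return [(np.angle(np.exp(1j*(np.arctan2(x[1]-w[1],x[0]-w[0])-w[2]-a)))) for x,a in zip(X,k)]
S=least_squares(res,[.51,-.18,0]); print(S.x,np.degrees(S.x[2]),S.fun)
c=np.r_[S.x[:2],.07]; print(atz(p,467/1.5,178/1.5,.079))
a=atz(p,568/1.5,184/1.5,.1)-c; print(np.degrees(np.arctan2(a[1],a[0])),np.hypot(*a[:2]))
print("button",atz(p,257/1.5,298/1.5,.09), c[:2]+.13*np.array([np.sin(S.x[2]),-np.cos(S.x[2])]))
C=[atz(p,u/1.5,v/1.5,.07) for u,v in [(130,214),(272,413),(637,225)]]; d=C[2]-C[1]; print(np.degrees(np.arctan2(d[1],d[0])),np.linalg.norm(d),(C[0]+C[2])/2)
th=S.x[2]+np.radians(60); R=np.array([np.cos(th),np.sin(th)]);T=np.array([-R[1],R[0]])
G=c[:2]+.036*R+.028*T; s=r.get_state(); x,y=s["eef_rot"][:2]; A=np.array([x,y]); tx=2*A*A[0]-[1,0]; ty=2*A*A[1]-[0,1]
d=G-np.array(s["eef_pos"][:2]); print("G",G,"now x ang",np.degrees(np.arctan2(tx[1],tx[0])),"want",np.degrees(th)+90,"dp",d@tx*100,d@ty*100)
E
```

```text
[ 0.50515031 -0.17583339  0.05041571] 2.8886073345837073 [ 0.00021837 -0.00010286 -0.00075307  0.00144806 -0.00081049]
[ 0.50425775 -0.17533794  0.079     ]
63.788091934273524 0.045950607657321396
button [ 0.51000179 -0.30358191  0.09      ] [ 0.51170158 -0.30566821]
92.81857419427357 0.24215553457006797 [ 0.5059215  -0.22454904  0.07      ]
G [ 0.49663288 -0.13102877] now x ang 153.3643127722837 want 152.8886073345837 dp 7.817702576651097 7.943768093646192
```

Request:
{"api": "send_rows", "payload": {"grip": [1,1,1,1,1,1,1,1,1,1], "dp": [[2.6,2.6,0],[2.6,2.6,0],[2.6,2.7,0],[0,0,0],[0,0,2.5],[0,0,2.5],[0,0,2.5],[0,0,2.5],[0,0,2.5],[0,0,0]], "turn": [0,0,0,0,0,0,0,0,0,0]}}

```text
time_s: 4.58
eef_pos: [0.4947, -0.1312, 0.2553]
eef_rot: [0.231, 0.973, 0.001, -0.004]
wrist_force: [-0.6, -0.0, 0.2]
finger_gap: -0.0001
finger_force: 0.0
```

```bash
python3 - <<'E'
from h import *
s=r.get_state(); print(s["eef_pos"],s["eef_rot"],s["wrist_force"])
f=lambda p,c:cv2.resize(p["image"][c[1]:c[1]+c[3],c[0]:c[0]+c[2],::-1],(400,300),interpolation=cv2.INTER_CUBIC)
cv2.imwrite("pics/a.png",np.hstack([f(cam("scene"),(150,195,100,75)),f(cam("side"),(245,215,100,75))]))
E
```

```text
[ 0.49473556 -0.13122559  0.25533434] [ 2.30722756e-01  9.73011961e-01  6.82972026e-04 -3.77722060e-03] [-0.59988984 -0.03299536  0.15948124]
```

View pics/a.png

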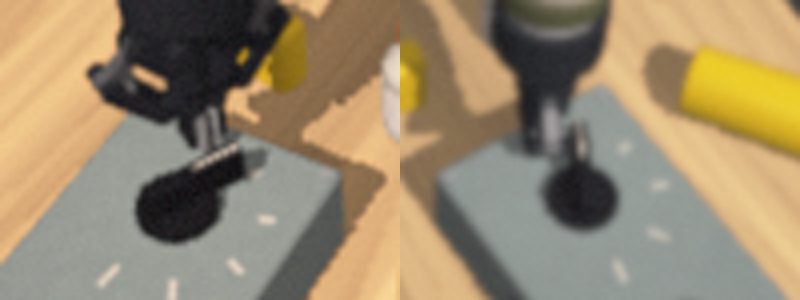

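Request:
{"api": "send_rows", "payload": {"grip": [1,1,1,1,1,1,1,1,1,1], "dp": [[-0.5,0,-0.2],[-0.4,0,0],[-0.22,0.11,0],[-0.22,0.11,0],[-0.22,0.11,0],[-0.22,0.11,0],[-0.22,0.11,0],[-0.22,0.11,0],[-0.22,0.11,0],[-0.22,0.11,0]], "turn": [0,0,0.06,0.06,0.06,0.06,0.06,0.06,0.06,0.06]}}

```text
time_s: 5.52
eef_pos: [0.525, -0.1406, 0.2636]
eef_rot: [0.457, 0.89, 0.0, 0.002]
wrist_force: [0.4, 0.3, 0.3]
finger_gap: 0.0
finger_force: 0.0
```

```bash
cat >> h.py <<'E'
def look():
    s=r.get_state(); c=np.array([.5051,-.1758]); P=np.array(s["eef_pos"]); a=np.arctan2(s["eef_rot"][0],s["eef_rot"][1])
    x,y=s["eef_rot"][:2]; A=np.array([x,y])/np.hypot(x,y); tx=2*A*A[0]-[1,0]; ty=2*A*A[1]-[0,1]; v=P[:2]-c
    print("t",s["time_s"],"z",P[2].round(4),"tool y ang",np.degrees(np.arctan2(ty[1],ty[0])).round(1),"v tool",(v@tx).round(4),(v@ty).round(4),"F",np.round(s["wrist_force"],1))
    for n in ("scene","side"):
        p=cam(n); np.save(n+"L.npy",p,allow_pickle=True)
        for q in r.cut_out("extractor_dial",p)[:1]:
            m=q["mask"]; vv,u=np.nonzero(m); W=np.array([atz(p,a,b,.103)[:2]-c for a,b in zip(u,vv)]); d=np.hypot(*W.T)
            k=d>np.quantile(d,.9); print(n,round(q["confidence"],2),"far ang",np.degrees(np.arctan2(*W[k].mean(0)[::-1])).round(1),d.max().round(3))
    q=[np.load(n+"L.npy",allow_pickle=True).item() for n in("scene","side")]
    f=lambda p,c:cv2.resize(p["image"][c[1]:c[1]+c[3],c[0]:c[0]+c[2],::-1],(400,300),interpolation=cv2.INTER_CUBIC)
    cv2.imwrite("pics/look%d.png"%(s["time_s"]*100),np.hstack([f(q[0],(150,195,100,75)),f(q[1],(245,215,100,75))]))
E
python3 -c "from h import *;look()"; ls pics
```

```text
t 5.5167 z 0.2636 tool y ang 35.6 v tool 0.017 0.0367 F [0.4 0.3 0.3]
scene 0.97 far ang -13.8 0.053
side 0.52 far ang -99.4 0.045
a.png
crop1.png
look551.png
scene0.png
side0.png
w1.png
w2.png
```

View pics/look551.png

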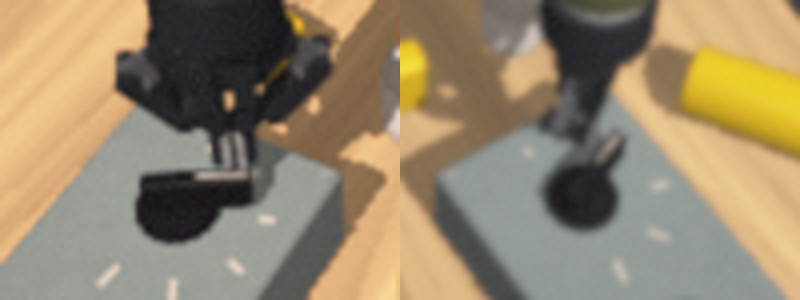

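```bash
python3 - <<'E'
from h import *
c=np.array([.5051,-.1758,.103])
for n,u,v in (("scene",150+250/4,195+178/4),("side",245+(618-400)/4,215+140/4)):
    p=np.load(n+"L.npy",allow_pickle=True).item()
    for k in (63,43,33,23): print(n,k,(proj(p,c+.046*np.array([np.cos(np.radians(k)),np.sin(np.radians(k)),0]))[0]-[u,v]).round(1))
E
```

```text
scene 63 [-2.9 -9.3]
scene 43 [-0.7 -4.6]
scene 33 [-0.5 -2. ]
scene 23 [-0.9  0.6]
side 63 [-11.3  -5.7]
side 43 [-5.5 -5.1]
side 33 [-2.8 -4.2]
side 23 [-0.2 -2.9]
```

The pointer has snapped to position 3 (23°). Now the second click.

Request:
{"api": "send_rows", "payload": {"grip": [1,1,1,1,1,1,1,1,1,1], "dp": [[-0.24,0.1,0],[-0.24,0.1,0],[-0.24,0.1,0],[-0.24,0.1,0],[-0.24,0.1,0],[-0.24,0.1,0],[-0.24,0.1,0],[-0.24,0.1,0],[-0.24,0.1,0],[-0.24,0.1,0]], "turn": [0.064,0.064,0.064,0.064,0.064,0.064,0.064,0.064,0.064,0.064]}}

```text
time_s: 6.55
eef_pos: [0.5411, -0.159, 0.2623]
eef_rot: [0.713, 0.701, 0.0, 0.0]
wrist_force: [-0.1, 0.1, 0.5]
finger_gap: -0.0003
finger_force: 0.1
```

```bash
python3 -c "from h import *;look()"; ls pics
```

```text
t 6.55 z 0.2623 tool y ang -0.9 v tool 0.0174 0.0358 F [-0.1  0.1  0.5]
scene 0.84 far ang -15.0 0.06
side 0.55 far ang -67.4 0.044
a.png
crop1.png
look551.png
look655.png
scene0.png
side0.png
w1.png
w2.png
```

Request:
{"api": "send_rows", "payload": {"grip": [1,1,1,1,1,1,1,1,1,1], "dp": [[0.8,0,0],[0.7,0,0],[0,0,-3],[0,0,-3],[0,0,-2],[-4,-0.7,0],[-4,-0.7,0],[-4,-0.8,0],[-4,-0.8,0],[0,0,0]], "turn": [0,0,0,0,0,0,0,0,0,0]}}

```text
time_s: 7.58
eef_pos: [0.5075, -0.3089, 0.3417]
eef_rot: [0.714, 0.7, -0.001, 0.001]
wrist_force: [0.3, -0.5, 0.2]
finger_gap: 0.0
finger_force: 0.0
```

```bash
python3 - <<'E'
from h import *
s=r.get_state(); print(s["eef_pos"],s["eef_rot"])
p=cam("wrist"); np.save("w3.npy",p,allow_pickle=True); save(p,"w3.png")
for t in ["extractor_dial","start_button"]:
  for q in r.cut_out(t,p)[:1]: print(t,q["confidence"],q["box"])
E
```

```text
[ 0.50753768 -0.30889195  0.34165097] [ 0.7141852   0.69995466 -0.00095549  0.00143364]
extractor_dial 0.81 [209.1, 0.0, 121.1, 33.1]
start_button 0.79 [237.6, 168.4, 53.6, 54.3]
```

View pics/w3.png

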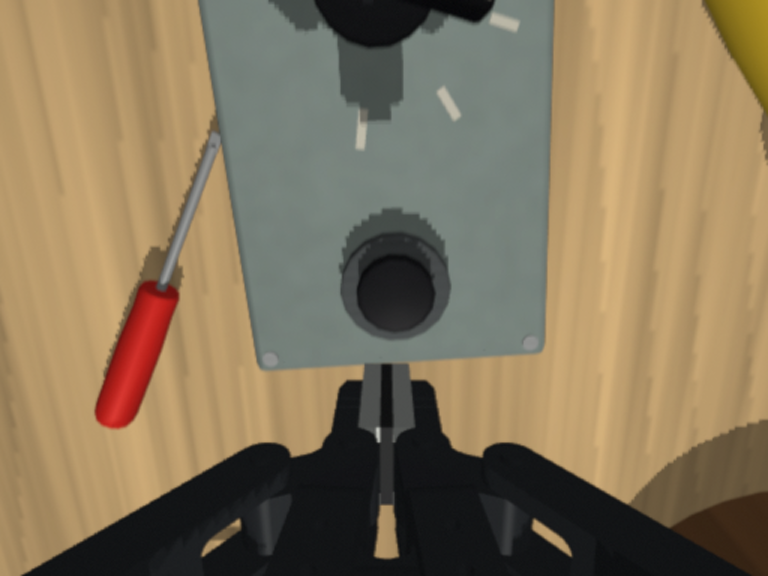

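The pointer now lines up with bar 4 at (505,22). Bars 5 and 6 are at (448,104) and (361,130), and the button top is at (396,293).

```bash
python3 - <<'E'
from h import *
p=np.load("w3.npy",allow_pickle=True).item(); q=np.load("w2.npy",allow_pickle=True).item()
for z in (.08,.09,.1): print(z,atz(p,396/1.5,293/1.5,z),atz(q,257/1.5,298/1.5,z))
for nm in("w3","w2"): pass
# button diameter px -> height
o,d=ray(p,264,195); print(o)
for w in (77,78,80): print(w, "depth",.036*p["fx"]*1.5/w)
E
```

```text
0.08 [ 0.51164222 -0.30744801  0.08      ] [ 0.5119027  -0.30746804  0.08      ]
0.09 [ 0.51150461 -0.30408043  0.09      ] [ 0.51000179 -0.30358191  0.09      ]
0.1 [ 0.511367   -0.30071285  0.1       ] [ 0.50810088 -0.29969579  0.1       ]
[ 0.50846128 -0.22960369  0.31115826]
77 depth 0.2422429271657636
78 depth 0.23913724861235636
80 depth 0.23315881739704744
```

Request:
{"api": "send_rows", "payload": {"grip": [1,1,1,1,1,1,1,1,1,1], "dp": [[0.3,0.4,0],[0,0,2.5],[0,0,2.5],[0,0,2],[0,0,0.3],[0,0,0.3],[0,0,0.2],[0,0,0.2],[0,0,0],[0,0,0]], "turn": [0,0,0,0,0,0,0,0,0,0]}}

```text
time_s: 8.57
eef_pos: [0.5132, -0.3006, 0.263]
eef_rot: [0.712, 0.702, 0.001, 0.001]
wrist_force: [0.7, 2.9, 3.0]
finger_gap: -0.0001
finger_force: 1.4
```

Request:
{"api": "send_rows", "payload": {"grip": [1,1,1,1,1,1,1,1,1,1], "dp": [[0,0,-0.8],[-0.5,-0.1,0],[0,0,0],[0,0,0],[0,0,0.4],[0,0,0.4],[0,0,0.1],[0,0,0.1],[0,0,0],[0,0,0]], "turn": [0,0,0,0,0,0,0,0,0,0]}}

```text
time_s: 9.4
eef_pos: [0.5117, -0.3059, 0.2601]
eef_rot: [0.712, 0.702, -0.0, 0.0]
wrist_force: [0.0, -1.9, 4.8]
finger_gap: 0.0001
finger_force: 2.2
```

Request:
{"api": "send_rows", "payload": {"grip": [1,1,1,1,1,1,1,1,1,1], "dp": [[0,0,0.1],[0,0,0.1],[0,0,0.1],[0,0,0],[0,0,0],[0,0,0],[0,0,0],[0,0,0],[0,0,0],[0,0,0]], "turn": [0,0,0,0,0,0,0,0,0,0]}}

```text
time_s: 10.23
eef_pos: [0.5116, -0.3058, 0.2592]
eef_rot: [0.712, 0.702, -0.0, 0.001]
wrist_force: [-4.2, -0.5, 17.5]
finger_gap: -0.0001
finger_force: 8.8
```

The force rose to 17 N with almost no further travel, so the button is at the bottom. Releasing it.

Request:
{"api": "send_rows", "payload": {"grip": [1,1,1,1,1,1,1,1,1,1], "dp": [[0,0,-0.5],[0,0,-1.5],[0,0,-3],[0,0,-3],[-2,0,-3],[-2,0,0],[0,0,0],[0,0,0],[0,0,0],[0,0,0]], "turn": [0,0,0,0,0,0,0,0,0,0]}}

```text
time_s: 11.07
eef_pos: [0.5107, -0.3446, 0.3652]
eef_rot: [0.712, 0.702, 0.0, -0.002]
wrist_force: [-0.2, 1.0, 0.4]
finger_gap: -0.0002
finger_force: 0.0
```

```bash
python3 - <<'E'
from h import *
s=r.get_state(); print(s["time_s"],s["eef_pos"],s["wrist_force"])
c=np.array([.5051,-.1758]); w=cam("wrist")
f=lambda p,c:cv2.resize(p["image"][c[1]:c[1]+c[3],c[0]:c[0]+c[2],::-1],(400,300),interpolation=cv2.INTER_CUBIC)
cv2.imwrite("pics/fin.png",np.hstack([f(w,(0,0,512,384)),f(cam("side"),(245,225,100,75))]))
E
```

```text
11.0667 [ 0.51069773 -0.34456268  0.36515475] [-0.15029945  1.02530631  0.40733418]
```

View pics/fin.png

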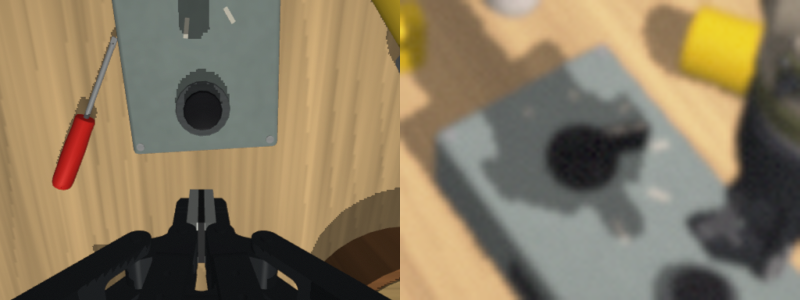

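The side view shows the pointer at (645,130) on bar 4, next to its bar at (660,145), and the button is out at (203,110) in the wrist view. Handing in.

```bash
python3 -c "from h import *;print(r.finish_job())"
```

```text
the job is handed in; nothing more can be done
None
```

I pushed the extractor's selector two clicks, from position 2 to position 4, to match the sander's. I then pressed the start button to the bottom and let it come back out, and handed the job in at about 11 s; the hand-in gave no verdict.

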